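# Sort the jeweller's bits into the clip-in cassette and lift it out by its catches

## Robot

A 6-joint arm with a two-finger parallel gripper is mounted at the origin on the work surface. World frame = base frame: x ahead of the robot, y to its left, z up, the work surface at z = 0. Lengths are in mm, angles in rad, forces in N, time in s.
With the tool pointing down it reaches from about 425 to 1125 mm from the base axis. Payload 14.9 kg.
Tool frame: the origin (TCP) lies midway between the tips of the shut fingers; the grasp point (between the pads) lies 19 mm behind it; z points along the fingers, y is the line along which they close (so a half turn about z gives the same grasp; the last joint's range is limited). The gripper opens to 91 mm and grips with 3 to 60 N. Pads are 32 mm wide; open, the fingers measure 118 mm over their backs; the gripper's body (76 mm by 178 mm) begins 60 mm behind the grasp point.
Start: joints at [-1.287, 0.379, 1.734, -0, 1.028, -0.033], TCP at [218.065, -665.181, 213.932] pointing down, gripper open.
Joint ranges: [-2.77, 2.77], [-0.74, 2.19], [0, 2.66], [-1.06, 4.2], [0.31, 2.87], [-3.08, 3.08]. Speed limits (rad/s): [1.89, 1.89, 2.39, 3.14, 3.14, 3.14].

## Interface

Orientations are given as a rotation vector (axis times angle).
In Python, from bench import observe, imaging, r gives the robot as it stands.
- The arm moves only by the shell command python3 -m creep 'ROWS' [FORCE]. ROWS is JSON, a list of rows, each a list of 7 numbers: the turn, a rotation vector about the world's x, y, z in rad, then the shift along the world's x, y, z in mm, then the closure, from -1 (fully open) to 1 (shut). A call has 1 to 10 rows; each row shifts and turns the commanded pose from where the row before left it; what a row does not reach is not made up. A row lasts 1/12 s, in which the tool goes at most 41.7 mm and 7.16 degrees, less where a joint would pass 70% of its speed; a pose out of reach is approached as far as the arm can. A call is refused whole if a number of a shift passes 41.7 or a number of a turn 0.125, either way. A call with a gripper value outside its range is refused whole. The fingers move at their own pace and stop on an object; FORCE is the grip in N (left out, the last holds). Time passes only in rows, so rows that do not move let the fingers close. It gives the time, the measured TCP pose, the force, the opening and the grip force at its end, in the units of the state.
- observe(): the state, without advancing time (a new reading comes with each control period).
- imaging.capture(name): name is "scene" or "top" or "wrist"; returns the picture (420x560x3 uint8, red, green, blue); there is no depth.
- imaging.get_calibration(name): a dict with "intrinsics" (3x3 intrinsics, pixels), "dist" ([k1, k2, p1, p2, k3] as OpenCV has them; the pictures are not rectified), "rvec" (rotation vector, rad) and "tvec" (3), from world to camera coordinates, as OpenCV has them; the wrist camera has in their place "tool_from_camera" (4x4, takes a point from camera to tool coordinates, whose origin is the TCP and whose axes are the flange's). Camera axes: x right, y down, z forward; pixel columns grow to the right and rows downward; lengths in mm; the calibration is good to about 2 mm. A picture is of the moment at which its call begins: read the wrist's pose just before it. get_calibration takes no time and is no camera call.
- r.job_done(): hands the job in; it is judged then, once.
The state is a dict: "time": time; "joint_pos": joint angles; "dq": joint speeds; "joint_efforts": joint torques, N m; "tool_pos": TCP position; "orientation": TCP orientation; "wrist_force": force on the tool from outside, world axes, zero at the start; "wrist_torque": the same for the moment, N m; "gripper_width": finger opening in mm; "grip_force": force on a finger pad.
Only numpy, scipy, OpenCV 4.12 (cv2) and the standard library are available. Lean on these libraries where they do the work, as an engineer would, in place of code of your own. Each camera call takes 0.05 s, during which the arm holds its last target. There are 200 camera calls.

## Task

Leave the aluminium cassette clipped in its dock while you sort the loose bits of work into it: both plain steel ring blanks into the short compartment and the ball-ended doming punch, lying flat, into the long one. Then pinch the two black side catches of the cassette together, lift it clear of the dock to about 10 cm above where it sat, and finish there, still holding it level by the squeezed catches with everything inside. Do not disturb the other things on the bench.

Things in the scene. Friction and masses are not known exactly. Their poses are not given: they have to be found in the camera images.
- dock: Fixed dark steel dock, base plate 214 x 104 x 6 mm on the bench, long along its x. Origin on the bench, straight under the cassette's origin; z up. At x = 0 on each y side a keeper 26 mm long, 32 mm high above the bench, inner face 33 mm from the centre line: its lip stops the catch's hook, so the cassette rises only 1 mm unless squeezed. Guides 19 mm high give the cassette 1.5 mm play.
- cassette: Loose aluminium cassette, tray 182 x 68 x 26 mm, 0.35 to 0.5 kg, balanced near its origin. Sits in the dock, underside 6 mm above the bench, axes parallel to the dock's. Origin: under the grip's centre, on the underside; x along it towards the long compartment, z up. Grey grip block at the origin, 30 (x) x 36 (y) mm, 60 mm high, with a black catch on each y side.
- long_in (a point): Centre of the long compartment's inner floor, at x = +61.5 mm, z = 3 mm of the cassette. Opening 88 mm (x) by 63 mm (y), rim 23 mm above this floor.
- short_in (a point): Centre of the short compartment's inner floor, at x = -44.5 mm, z = 3 mm of the cassette. Opening 54 mm (x) by 63 mm (y), rim 23 mm above this floor.
- catch_a (a joint): Catch on the cassette's +y side: sliding black tab 24 mm wide (x), free outer face from z = 26 to 66 mm (cassette frame), 31 mm from the centre line at rest. Value in m: 0 sprung out and hooked, grows as the tab is pushed inwards along y, 0.006 at the stop. Spring 4 N at the start, 7 N at the stop. Hook clear of the keeper from 0.004 on.
- catch_b (a joint): The same catch on the cassette's -y side, mirrored. With both tabs at rest the width over them is 62 mm, both fully squeezed 50 mm. The tabs carry the cassette's weight when it is lifted by them.
- catch_a_pad (a point): Middle of the finger face of catch_a (on the outer face, 52 mm above the cassette's underside; 58 mm above the bench when docked).
- catch_b_pad (a point): Middle of the finger face of catch_b, likewise.
- punch: Loose steel doming punch lying on the bench: square shank 11 x 11 mm, 54 mm long, with a 16 mm ball at its +x end, 72 mm overall (x = -36 to +36 mm), 60 g. Origin on the bench at mid-length; x along it towards the ball, its axis about 7 mm above the bench at the origin. Shank spans x = -36 to +18 mm.
- punch_head (a point): Centre of the punch's ball.
- punch_tail (a point): On the punch's axis, 2 mm short of the plain end of its shank.
- ring_a: Loose plain steel ring blank lying flat: 30 mm outside, 21 mm inside, 12 mm high, 34 g. Origin: centre of its underside; z is the ring's axis.
- ring_a_mid (a point): Centre of ring_a (6 mm above its underside).
- ring_b: A second ring blank, the same as ring_a.
- ring_b_mid (a point): Centre of ring_b (6 mm above its underside).
- bench_block: Bystander: loose dark steel bench block, 85 x 85 x 22 mm, origin centre of underside.
- file: Bystander: loose needle file lying flat, about 145 mm long along its x, 9 mm wide, 8 mm high, black handle to -x, origin near its middle on the bench.
- blade_box: Bystander: loose cardboard box of saw blades with a red label, 120 x 45 x 28 mm, long along its x, origin centre of underside.
- bur_beaker: Bystander: loose clear beaker 64 mm across and 75 mm high with small burs standing in it to 105 mm, origin centre of underside.
- mug: Bystander: loose white mug 80 mm across, 95 mm high, handle at its +y side, origin centre of underside.

How it is judged:
By the outcome, as a careful person would: the job done as asked, in the order asked, and still so for the second after the job is handed in, while the arm keeps its last pose, push and grip.
It also fails if it takes over 72 s, if anything falls off the work surface, if the arm or the gripper's body presses on something with over 40 N, if the wrist force passes 120 N, or if a joint passes its speed limit or range.

## Working session

There is one attempt and no reset: what is moved stays moved. The work goes in short steps, Python scripts to look and compute and a shell command to move; the robot and the scene stay as the last step left them, time stands still between calls to the robot, and variables do not carry over. Pictures are saved under pics/ and viewed, at most 11 in all, crops included, and the job is handed in when it is done.

```bash
ls; mkdir -p pics; python3 - <<'E'
from bench import observe, imaging, r
import cv2
s=observe();print(s)
for n in("top","scene"):
    im=imaging.capture(n);cv2.imwrite(f"pics/{n}0.png",im[:,:,::-1])
    c=imaging.get_calibration(n);print(n,c)
print(imaging.get_calibration("wrist"))
E
```

```text
pics
{'time': 0.0, 'joint_pos': array([-1.28729747e+00,  3.79408203e-01,  1.73474707e+00, -1.74199973e-05,
        1.02850190e+00, -3.33175965e-02]), 'dq': array([ 0.0004147 , -0.00188663,  0.00022197, -0.00021192, -0.00107715,
        0.00114949]), 'joint_efforts': array([ 1.94053260e-03, -7.63725042e+01, -4.34368336e+01,  6.51256135e-02,
        4.24341322e-02, -7.09398910e-05]), 'tool_pos': array([ 217.95345214, -664.80634542,  213.30520382]), 'orientation': array([-3.10121538e+00, -4.95423076e-01,  2.31793052e-04]), 'wrist_force': array([-0.64325658,  0.50364685,  0.33205912]), 'wrist_torque': array([ 0.00988684,  0.02223796, -0.02081027]), 'grip_force': 0.0, 'gripper_width': 90.88973290535391}
top {'intrinsics': array([[414.08154949,   0.        , 285.69814149],
       [  0.        , 414.08154949, 213.0984397 ],
       [  0.        ,   0.        ,   1.        ]]), 'dist': array([-0.07099479,  0.        ,  0.        ,  0.        ,  0.        ]), 'rvec': array([ 2.19902162, -2.17425232,  0.03011926]), 'tvec': array([   7.14057402,  518.80951677, 1009.29639927])}
scene {'intrinsics
[... 261 characters left out ...]
66216455, -0.17827924]), 'tvec': array([-445.76744808, -200.55666444, 1289.47464059])}
{'intrinsics': array([[311.63664529,   0.        , 283.43025023],
       [  0.        , 311.63664529, 207.28220242],
       [  0.        ,   0.        ,   1.        ]]), 'dist': array([-0.02027357,  0.        ,  0.        ,  0.        ,  0.        ]), 'tool_from_camera': array([[-5.16700158e-04, -9.68606179e-01, -2.48599685e-01,
         6.97836150e+01],
       [ 9.99999822e-01, -5.74630324e-04,  1.60460447e-04,
        -4.61801643e-02],
       [-2.98275899e-04, -2.48599558e-01,  9.68606303e-01,
        -1.72010543e+02],
       [ 0.00000000e+00,  0.00000000e+00,  0.00000000e+00,
         1.00000000e+00]])}
```

View pics/top0.png

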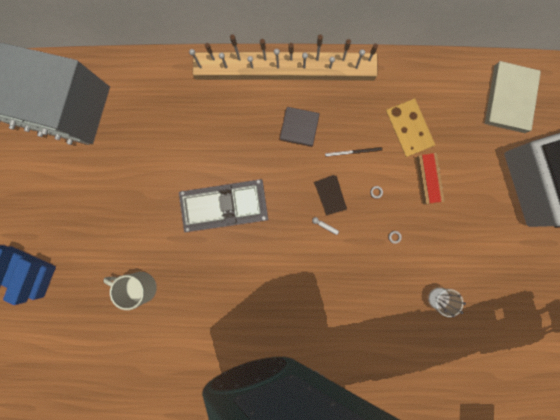

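View pics/scene0.png

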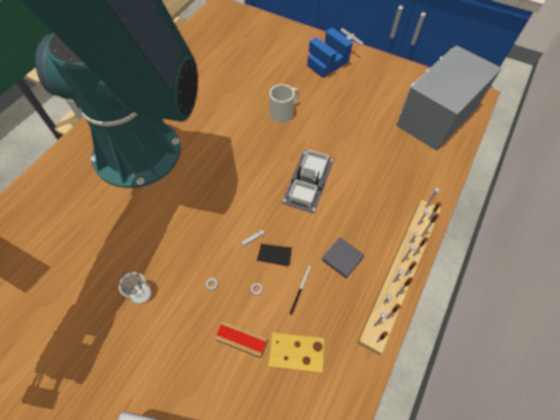

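The top view shows the docked cassette at about (223,205), with its long compartment towards the left. The rings are at (377,192) and (395,237), and the punch is at (326,226), ball end up-left near (316,221). The scene view agrees with this.

```bash
cat > h.py <<'E'
import numpy as np, cv2
from bench import observe, imaging, r
from scipy.spatial.transform import Rotation as R
def cam(name, s=None):
    c=imaging.get_calibration(name)
    if name=="wrist":
        s=s or observe(); T=np.eye(4); T[:3,:3]=R.from_rotvec(s['orientation']).as_matrix(); T[:3,3]=s['tool_pos']
        M=T@c['tool_from_camera']; return c['intrinsics'],c['dist'],M[:3,:3],M[:3,3]
    Rm=cv2.Rodrigues(c['rvec'])[0]; return c['intrinsics'],c['dist'],Rm.T,-Rm.T@c['tvec']
def cast(C,px,z):
    K,d,A,o=C; p=cv2.undistortPoints(np.array(px,float).reshape(-1,1,2),K,d).reshape(-1,2)
    v=np.c_[p,np.ones(len(p))]@A.T; return o+v*((z-o[2])/v[:,2])[:,None]
def proj(C,P):
    K,d,A,o=C; return cv2.projectPoints(np.array(P,float).reshape(-1,1,3),cv2.Rodrigues(A.T)[0],-A.T@o,K,d)[0].reshape(-1,2)
def blobs(mask,amin=20):
    for c in cv2.findContours(mask.astype(np.uint8),cv2.RETR_EXTERNAL,cv2.CHAIN_APPROX_NONE)[0]:
        if cv2.contourArea(c)>=amin: yield c
E
python3 - <<'E'
from h import *
im=cv2.imread("pics/top0.png"); C=cam("top")
hsv=cv2.cvtColor(im,cv2.COLOR_BGR2HSV)
m=(hsv[...,1]<75)&(hsv[...,2]>110); m[:140]=0;m[260:]=0;m[:,:170]=0;m[:,420:]=0
for c in blobs(m,8):
    (x,y),(w,h),a=cv2.minAreaRect(c); print(np.round([x,y,w,h,a],1),cast(C,[(x,y)],8).round())
m=(hsv[...,2]<95)&(hsv[...,1]<110); m[:140]=0;m[260:]=0;m[:,:170]=0;m[:,290:]=0
for c in blobs(m,50):
    b=cv2.minAreaRect(c); print('dock',np.round(b[0],1),np.round(b[1],1),b[2],cast(C,[b[0]],6).round(1),cast(C,cv2.boxPoints(b),6).round().tolist())
print(cast(C,[(316,221),(338,232),(330,195),(300,127),(377,192),(395,237)],6).round())
cv2.imwrite("pics/t1.png",cv2.resize(im[140:260,170:430],None,fx=3,fy=3,interpolation=cv2.INTER_CUBIC))
E
```

```text
[395.  236.5  11.   12.   90. ] [[ 464. -258.    8.]]
[186.5 229.    4.    5.   90. ] [[476. 260.   8.]]
[324.9 226.   28.6   6.2  31. ] [[488. -84.   8.]]
[260.5 218.    5.2  13.4  81.9] [[506.  76.   8.]]
[205.9 204.6  34.5  50.3  81.3] [[538. 213.   8.]]
[376.3 191.8  11.3  12.   45. ] [[ 574. -211.    8.]]
[245.6 200.6  30.9  26.3  82.2] [[549. 113.   8.]]
[257.5 182.    4.    5.   90. ] [[596.  84.   8.]]
[338.6 152.9   3.2  27.4  82.6] [[ 671. -117.    8.]]
[[ 500.  -62.    6.]
 [ 474. -117.    6.]
 [ 565.  -96.    6.]
 [ 736.  -20.    6.]
 [ 574. -213.    6.]
 [ 463. -258.    6.]]
```

View pics/t1.png

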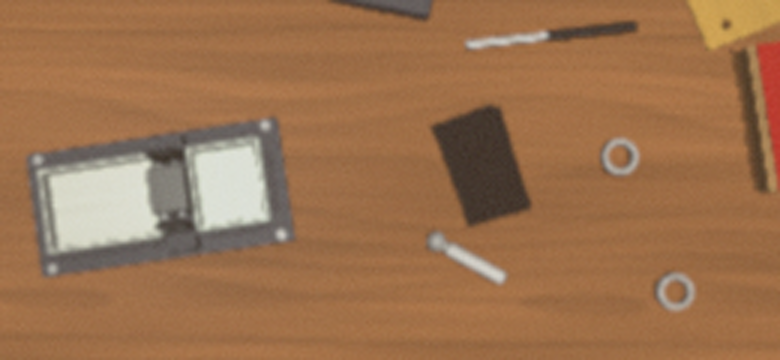

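The crop shows ring_a at about (376,192), ring_b at (395,237), the ball at (316,221) and the shank end at (338,233), all in full-image pixels. The cassette's long side points towards world +y. I'll move above the rings with the fingers turned to the cassette's y, then refine from the wrist camera.

```bash
python3 -m creep '[[0,0,0.097,25.4,32.4,0,-1],[0,0,0.097,25.4,32.4,0,-1],[0,0,0.097,25.4,32.4,0,-1],[0,0,0.097,25.4,32.4,0,-1],[0,0,0.097,25.4,32.4,0,-1],[0,0,0.097,25.4,32.4,0,-1],[0,0,0.097,25.4,32.4,0,-1]]'
python3 -m creep '[[0,0,0.097,25.4,32.4,0,-1],[0,0,0.097,25.4,32.4,0,-1],[0,0,0.097,25.4,32.4,0,-1],[0,0,0.097,25.4,32.4,0,-1],[0,0,0.097,25.4,32.4,0,-1],[0,0,0.097,25.4,32.4,0,-1],[0,0,0.097,25.4,32.4,0,-1],[0,0,0,0,0,0,-1],[0,0,0,0,0,0,-1]]'
python3 - <<'E'
from h import *
s=observe(); im=imaging.capture("wrist")[:,:,::-1]; cv2.imwrite("pics/w1.png",im)
C=cam("wrist",s); print(s['tool_pos'],s['orientation'],s['joint_pos'])
print(proj(C,[[574,-212,6],[463,-258,6],[500,-62,8],[475,-115,6]]).round())
E
```

```text
time: 0.68
tool_pos: [396.6, -436.5, 213.8]
orientation: [-2.757, -1.507, 0.0]
wrist_force: [0.7, -0.9, -0.7]
gripper_width: 91.4
grip_force: 0.0
time: 1.43
tool_pos: [574.4, -209.9, 213.6]
orientation: [-2.099, -2.337, 0.0]
wrist_force: [-0.0, -1.1, 0.8]
gripper_width: 90.8
grip_force: 0.0
[ 574.39993206 -209.94454728  213.57656912] [-2.09926486e+00 -2.33661785e+00  3.12755426e-04] [-3.88512383e-01  2.42917766e-01  1.91788434e+00 -3.80608750e-05
  9.81293482e-01 -4.95404259e-01]
[[283. 187.]
 [192. 214.]
 [231.  49.]
 [207.  96.]]
```

View pics/w1.png

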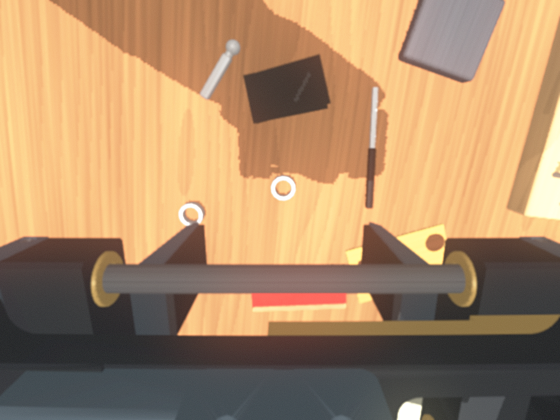

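The wrist view shows ring_a at (284,188), ring_b at (191,214), the ball at (232,47) and the shank end near (205,96). My top-camera estimates agree to 1 or 2 px. Next I'll refine these by mask.

```bash
python3 - <<'E'
from h import *
im=cv2.imread("pics/w1.png"); s=observe(); C=cam("wrist",s)
hsv=cv2.cvtColor(im,cv2.COLOR_BGR2HSV)
m=(hsv[...,1]<70)&(hsv[...,2]>90); m[225:]=0;m[:,340:]=0;m[:,:170]=0
for c in blobs(m,15):
    (x,y),rr=cv2.minEnclosingCircle(c); b=cv2.minAreaRect(c); print(np.round([x,y,rr],1),np.round(b[0],1),np.round(b[1],1),cast(C,[(x,y),b[0]],6).round(1).tolist(),cast(C,cv2.boxPoints(b),6).round(1).tolist())
A=R.from_rotvec(s['orientation']).as_matrix(); print(np.degrees(np.arctan2(A[1,1],A[0,1])))
t=cv2.imread("pics/top0.png");D=cam("top")
q=np.array([(38,160),(266,125),(281,235),(53,268)])/3+[170,140]
q=cast(D,q,6);print(q.round(1),q.mean(0)); e=q[0]+q[3]-q[1]-q[2];print(np.degrees(np.arctan2(e[1],e[0])))
E
```

```text
[190.5 213.7  12.7] [190.5 213. ] [25. 22.] [[460.2, -259.2, 6.0], [460.1, -258.3, 6.0]] [[444.6, -274.6, 6.0], [444.0, -245.6, 6.0], [475.3, -242.3, 6.0], [476.5, -271.3, 6.0]]
[282.8 187.8  12.8] [283.  187.5] [25. 24.] [[573.0, -213.9, 6.0], [573.2, -213.6, 6.0]] [[557.0, -199.6, 6.0], [586.2, -196.5, 6.0], [589.8, -227.8, 6.0], [559.9, -230.9, 6.0]]
[220.4  69.2  32.7] [220.5  69.2] [14.8 65.4] [[488.5, -85.2, 6.0], [488.5, -85.3, 6.0]] [[464.9, -115.1, 6.0], [496.3, -50.8, 6.0], [511.3, -56.4, 6.0], [480.4, -121.3, 6.0]]
5.994131091944459
[[566.  272.9   6. ]
 [596.9  81.6   6. ]
 [505.4  67.8   6. ]
 [475.7 258.    6. ]] [535.99237244 170.06497183   6.        ]
99.03336098544614
```

```bash
python3 -m creep '[[0,0,0,-1,-3.8,-40,-1],[0,0,0,0,0,-40,-0.4],[0,0,0,0,0,-40,-0.1],[0,0,0,0,0,-40,-0.1],[0,0,0,0,0,-36,-0.1],[0,0,0,0,0,-11.6,-0.1],[0,0,0,0,0,0,-0.1],[0,0,0,0,0,0,1],[0,0,0,0,0,0,1],[0,0,0,0,0,0,1]]' 20
python3 -m creep '[[0,0,0,0,0,0,1],[0,0,0,0,0,0,1],[0,0,0,0,0,0,1],[0,0,0,0,0,0,1]]'
```

```text
time: 2.32
tool_pos: [574.0, -216.2, 8.7]
orientation: [2.101, 2.331, 0.002]
wrist_force: [0.1, -0.0, 0.4]
gripper_width: 34.3
grip_force: 0.0
time: 2.65
tool_pos: [573.9, -216.0, 8.3]
orientation: [2.101, 2.332, 0.001]
wrist_force: [-2.2, -1.2, 11.5]
gripper_width: 28.0
grip_force: 20.0
```

The 28 mm width and the upward force suggest the grip is too high on the ring's edge. I'll re-grip lower.

```bash
python3 -m creep '[[0,0,0,0,0,0,-0.1],[0,0,0,0,0,0,-0.1],[0,0,0,0,0,0,-0.1],[0,0,0,0,2.0,-2.5,-0.1],[0,0,0,0,0,-2.5,-0.1],[0,0,0,0,0,0,-0.1],[0,0,0,0,0,0,1],[0,0,0,0,0,0,1],[0,0,0,0,0,0,1],[0,0,0,0,0,0,1]]' 20
python3 -m creep '[[0,0,0,0,0,0,1],[0,0,0,0,0,0,1]]'
```

```text
time: 3.48
tool_pos: [572.7, -213.4, 1.4]
orientation: [2.103, 2.334, 0.0]
wrist_force: [0.8, 0.2, -0.0]
gripper_width: 28.2
grip_force: 20.0
time: 3.65
tool_pos: [572.7, -213.4, 1.4]
orientation: [2.103, 2.334, -0.0]
wrist_force: [0.9, 0.8, -0.6]
gripper_width: 28.7
grip_force: 20.0
```

```bash
python3 -m creep '[[0,0,0,0,0,15,1],[0,0,0,0,0,35,1],[0,0,0,0,0,40,1],[0,0,0,0,0,40,1]]'
python3 -m creep '[[0,0,0.0052,-4.2,32.8,2,1],[0,0,0.0052,-4.2,32.8,2,1],[0,0,0.0052,-4.2,32.8,2,1],[0,0,0.0052,-4.2,32.8,2,1],[0,0,0.0052,-4.2,32.8,2,1],[0,0,0.0052,-4.2,32.8,2,1],[0,0,0.0052,-4.2,32.8,2,1],[0,0,0.0052,-4.2,32.8,2,1],[0,0,0.0052,-4.2,32.8,2,1],[0,0,0.0052,-4.2,32.8,2,1]]'
python3 -m creep '[[0,0,0,0,0,0,1],[0,0,0,0,0,0,1]]'
python3 - <<'E'
from h import *
s=observe(); im=imaging.capture("wrist")[:,:,::-1]; cv2.imwrite("pics/w2.png",im)
C=cam("wrist",s); print(s['tool_pos'],s['orientation'],s['joint_pos'])
o=np.array([536,170,0]);a=np.radians(99);u=np.array([np.cos(a),np.sin(a),0]);v=np.array([-u[1],u[0],0]);z=np.array([0,0,1])
P=[o+x*u+y*v+h*z for x,y,h in[(107,52,6),(107,-52,6),(-107,52,6),(-107,-52,6),(91,34,32),(91,-34,32),(-91,34,32),(-91,-34,32),(0,0,66)]]
print(proj(C,P).round().tolist())
E
```

```text
time: 3.98
tool_pos: [572.0, -213.1, 132.3]
orientation: [-2.102, -2.333, 0.001]
wrist_force: [0.3, 0.2, -0.7]
gripper_width: 28.5
grip_force: 20.0
time: 4.82
tool_pos: [530.2, 116.2, 151.6]
orientation: [2.041, 2.388, 0.0]
wrist_force: [-0.2, -0.8, -1.0]
gripper_width: 28.3
grip_force: 20.0
time: 4.98
tool_pos: [530.4, 115.8, 151.5]
orientation: [2.038, 2.39, 0.0]
wrist_force: [0.3, -1.1, -0.5]
gripper_width: 28.2
grip_force: 20.0
[530.42081983 115.84908961 151.47306542] [2.03832745e+00 2.39030336e+00 2.41876973e-04] [ 1.72132778e-01  2.22457309e-01  2.08194291e+00 -7.79690725e-05
  8.36944307e-01  1.35636826e-02]
[[242.0, 27.0], [355.0, 27.0], [248.0, 245.0], [344.0, 245.0], [260.0, 38.0], [340.0, 38.0], [263.0, 240.0], [332.0, 240.0], [301.0, 149.0]]
```

View pics/w2.png

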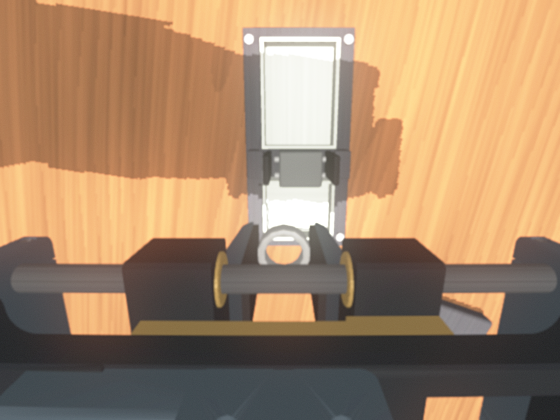

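The wrist view shows the dock square to the tool. Its top corners are at (245,29) and (355,29), the screws at (249,39), (349,39) and (340,237), and the grip block spans about (281–324,151–186). The ring hangs at (284,250). I'll refine the dock pose from these features.

```bash
python3 - <<'E'
from h import *
im=cv2.imread("pics/w2.png"); s=observe(); C=cam("wrist",s)
g=cv2.cvtColor(im,cv2.COLOR_BGR2GRAY)
P=[]
for x,y in[(249,39),(349,39),(340,237)]:
    w=g[y-6:y+7,x-6:x+7].astype(float); w=np.clip(w-130,0,None); w*= (w>0); yy,xx=np.mgrid[y-6:y+7,x-6:x+7]; p=((w*xx).sum()/w.sum(),(w*yy).sum()/w.sum()); P.append(p)
print(np.round(P,1)); Q=cast(C,P,7);print(Q.round(1)); c=(Q[0]+Q[2])/2; e=Q[1]-Q[2]; print("centre",c,np.degrees(np.arctan2(e[1],e[0])),np.linalg.norm(e),np.linalg.norm(Q[0]-Q[1]))
e=Q[0]-Q[1];print(np.degrees(np.arctan2(e[1],e[0]))-90)
print(g[80,235:365].tolist()); print(g[180,235:365].tolist())
print(g[140:200,302].tolist()); print(g[20:50,300].tolist())
a=np.radians(99);u=np.array([np.cos(a),np.sin(a),0]);v=np.array([-u[1],u[0],0])
for p,z in[((281,186),66),((324,186),66),((302,186),66),((302,151),66),((261,80),32),((341,80),32)]:
    d=cast(C,[p],z)[0]-c; print(p,d@u,d@v)
E
```

```text
[[248.7  38.8]
 [348.9  38.8]
 [339.8 236.1]]
[[475.5 257.5   7. ]
 [567.1 272.    7. ]
 [597.2  81.3   7. ]]
centre [536.37477801 169.39527167   7.        ] 98.99094152301767 193.06128723346635 92.69356778778233
-260.9843209361894
[146, 145, 146, 146, 147, 148, 147, 146, 137, 122, 116, 117, 121, 119, 119, 118, 121, 122, 121, 125, 125, 125, 127, 125, 132, 183, 236, 242, 227, 204, 225, 240, 244, 243, 243, 242, 244, 245, 245, 245, 245, 244, 245, 246, 246, 246, 246, 247, 247, 247, 246, 246, 246, 248, 248, 248, 247, 247, 247, 247, 246, 246, 246, 247, 246, 246, 246, 247, 248, 249, 249, 249, 248, 248, 247, 247, 247, 247, 247, 247, 248, 247, 247, 247, 247, 247, 247, 247, 247, 247, 247, 247, 246, 246, 247, 247, 240, 207, 172, 173, 208, 236, 243, 229, 172, 137, 135, 137, 135, 133, 133, 134, 133, 132, 130, 130, 131, 138, 151, 158, 159, 160, 159, 160, 160, 158, 159, 161, 159, 158]
[145, 141, 141, 138, 139, 138, 136, 140, 140, 142, 140, 135, 126, 122, 123, 125, 123, 124, 122, 124, 125, 124, 124, 126, 124, 126, 128, 122, 106, 96, 96, 99, 97, 99, 128, 174, 196, 197, 199, 197, 198, 199, 197, 185, 1
[... 463 characters left out ...]
07, 146, 115, 122, 140, 151, 158, 157, 158, 157, 156, 156, 156, 155, 157, 155, 155, 157, 157, 156, 157, 158, 157, 157, 158, 157, 159, 157, 157, 156, 158, 158, 158, 161, 158, 159, 160, 158, 171, 216, 238, 244, 243, 242, 241, 241, 240, 241, 242, 241, 243, 248]
[208, 208, 208, 208, 208, 209, 203, 189, 182, 183, 185, 183, 182, 183, 185, 188, 224, 255, 255, 255, 255, 248, 197, 189, 188, 200, 238, 255, 255, 255]
(281, 186) -30.846770403958068 16.37099292142951
(324, 186) -30.857124002267298 -19.68449501661443
(302, 186) -30.853574009092764 -1.2319190658298007
(302, 151) -1.8780191839695917 -0.8182049288382442
(261, 80) 57.15549485576071 33.9334415187239
(341, 80) 57.20484906960523 -36.204761865856
```

The base centre is (536.4,169.4) with yaw 99.0°. The grip block, cast at z = 66, measures 30×36 mm as it should, but it sits 16.4 mm from the plate centre towards the short side. That matches the compartment offsets, since the tray runs from x = -74.5 to 107.5. So the cassette origin is about (540.1,153.3) and short_in about (547,109.3). I'll put the first ring at a diagonal offset.

```bash
python3 -m creep '[[0,0,0,4.2,-17.6,0,1],[0,0,0,0,0,-40,1],[0,0,0,0,0,-40,1],[0,0,0,0,0,-25,1],[0,0,0,0,0,-12,1],[0,0,0,0,0,0,1],[0,0,0,0,0,0,1]]'
python3 -m creep '[[0,0,0,0,0,0,0.12],[0,0,0,0,0,0,0.12],[0,0,0,0,0,0,0.12],[0,0,0,0,0,0,0.12],[0,0,0,0,0,40,0.12],[0,0,0,0,0,40,0.12],[0,0,0,0,0,37,0.12],[0,0,0,0,0,0,0.12],[0,0,0,0,0,0,0.12]]'
python3 - <<'E'
from h import *
s=observe(); im=imaging.capture("top")[:,:,::-1]; 
im2=imaging.capture("wrist")[:,:,::-1]
cv2.imwrite("pics/t3.png",np.hstack([cv2.resize(im[170:240,170:280],(700,445)[:1]+(445,),interpolation=cv2.INTER_CUBIC)]))
cv2.imwrite("pics/w3.png",im2)
print(s['tool_pos'])
E
```

```text
time: 5.62
tool_pos: [535.2, 96.1, 34.3]
orientation: [-2.043, -2.386, 0.001]
wrist_force: [0.2, -0.6, -0.9]
gripper_width: 28.5
grip_force: 20.0
time: 6.37
tool_pos: [536.2, 97.2, 153.7]
orientation: [2.039, 2.386, 0.005]
wrist_force: [-0.2, 0.8, -0.4]
gripper_width: 40.2
grip_force: 0.0
[536.21578646  97.21362887 153.73090284]
```

View pics/w3.png

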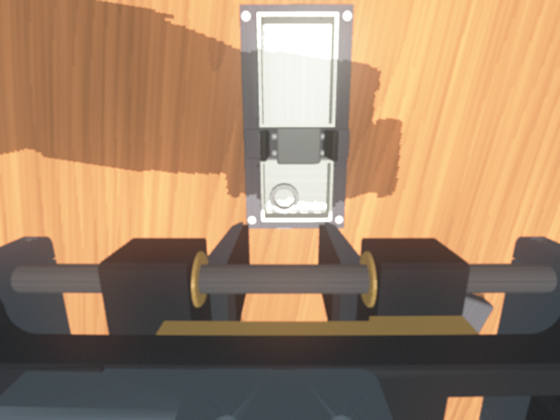

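The first ring lies flat in the short compartment at (284,194). Now for ring_b.

```bash
python3 - <<'E'
from h import *
s=observe(); C=cam("wrist",s)
c=np.array([536.4,169.4,0]);a=np.radians(99);u=np.array([np.cos(a),np.sin(a),0]);v=np.array([-u[1],u[0],0])
for p,z in[((284.3,194.5),21),((277.5,163),66),((320.5,163),66),((299,163),66),((299,128.5),66),((246,16.5),7),((347,16.5),7),((339,220),7),((252.5,220),7)]:
    q=cast(C,[p],z)[0];d=q-c; print(p,q.round(1),d@u+16.4,d@v)
E
python3 -m creep '[[0,0,0,-6.9,-32.3,0,-0.1],[0,0,0,-6.9,-32.3,0,-0.1],[0,0,0,-6.9,-32.3,0,-0.1],[0,0,0,-6.9,-32.3,0,-0.1],[0,0,0,-6.9,-32.3,0,-0.1],[0,0,0,-6.9,-32.3,0,-0.1],[0,0,0,-6.9,-32.3,0,-0.1],[0,0,0,-6.9,-32.3,0,-0.1],[0,0,0,-6.9,-32.3,0,-0.1],[0,0,0,-6.9,-32.3,0,-0.1]]'
python3 -m creep '[[0,0,0,-6.9,-32.3,0,-0.1],[0,0,0,0,0,-20,-0.1],[0,0,0,0,0,-30,-0.1],[0,0,0,0,0,0,-0.1],[0,0,0,0,0,0,-0.1],[0,0,0,0,0,0,-0.1]]'
python3 - <<'E'
from h import *
s=observe(); im=imaging.capture("wrist")[:,:,::-1]; C=cam("wrist",s); print(s['tool_pos'],proj(C,[460.1,-258.7,8]))
hsv=cv2.cvtColor(im,cv2.COLOR_BGR2HSV); m=(hsv[...,1]<70)&(hsv[...,2]>90)
for c in blobs(m,150):
    (x,y),rr=cv2.minEnclosingCircle(c)
    if rr<40: print(np.round([x,y,rr],1),cast(C,[(x,y)],9))
E
```

```text
(284.3, 194.5) [534.3 102.3  21. ] -49.50645287460218 12.555153002812304
(277.5, 163) [523.  137.1  66. ] -13.402274061330008 18.248997811842614
(320.5, 163) [557.9 142.6  66. ] -13.445568959867689 -17.08782160806768
(299, 163) [540.5 139.8  66. ] -13.42742417966818 0.584556187668735
(299, 128.5) [535.9 167.   66. ] 14.108187724511746 0.8761658647246883
(246, 16.5) [474.6 257.7   7. ] 113.24719778441025 47.250425835789
(347, 16.5) [565.4 272.    7. ] 113.20913328429012 -44.74101105504931
(339, 220) [596.3  81.1   7. ] -80.17567166987794 -45.37588167790786
(252.5, 220) [505.9  66.9   7. ] -80.02545447012145 46.18580942269469
time: 7.3
tool_pos: [464.4, -227.1, 149.8]
orientation: [-2.04, -2.386, 0.001]
wrist_force: [-0.1, -0.2, -0.8]
gripper_width: 50.3
grip_force: 0.0
time: 7.8
tool_pos: [458.9, -257.9, 101.5]
orientation: [-2.04, -2.387, 0.0]
wrist_force: [0.7, 0.1, -0.5]
gripper_width: 50.0
grip_force: 0.0
[ 458.93986999 -257.94726654  101.51123651] [[284.76434154 210.1481663 ]]
[287.5 210.3  17.9] [[ 462.45060577 -258.20021066    9.        ]]
[556.5 108.5  20.7] [[ 667.82402138 -138.01919729    9.        ]]
[345.6  19.4  26.7] [[ 482.43132968 -102.1421104     9.        ]]
```

```bash
python3 -m creep '[[0,0,0,2.8,-0.3,-35,-0.1],[0,0,0,0,0,-35,-0.1],[0,0,0,0,0,-22,-0.1],[0,0,0,0,0,-8,-0.1],[0,0,0,0,0,0,-0.1],[0,0,0,0,0,0,1],[0,0,0,0,0,0,1],[0,0,0,0,0,0,1],[0,0,0,0,0,0,1],[0,0,0,0,0,0,1]]' 20
python3 -m creep '[[0,0,0,0,0,0,1],[0,0,0,0,0,15,1],[0,0,0,0,0,35,1],[0,0,0,0,0,40,1],[0,0,0,0,0,0,1],[0,0,0,0,0,0,1]]'
```

```text
time: 8.68
tool_pos: [462.5, -258.9, 2.3]
orientation: [2.041, 2.387, 0.0]
wrist_force: [-0.1, 1.8, 8.7]
gripper_width: 28.7
grip_force: 20.0
time: 9.18
tool_pos: [463.1, -259.4, 93.8]
orientation: [2.038, 2.384, 0.001]
wrist_force: [0.5, 0.8, -0.2]
gripper_width: 29.1
grip_force: 20.0
```

```bash
python3 -m creep '[[0,0,0,8.8,34.6,2,1],[0,0,0,8.8,34.6,2,1],[0,0,0,8.8,34.6,2,1],[0,0,0,8.8,34.6,2,1],[0,0,0,8.8,34.6,2,1],[0,0,0,8.8,34.6,2,1],[0,0,0,8.8,34.6,2,1],[0,0,0,8.8,34.6,2,1],[0,0,0,8.8,34.6,2,1],[0,0,0,8.8,34.6,2,1]]'
python3 -m creep '[[0,0,0,8.4,34.6,0,1],[0,0,0,0,0,0,1],[0,0,0,0,0,0,1],[0,0,0,0,0,0,1]]'
```

```text
time: 10.02
tool_pos: [549.1, 89.2, 110.3]
orientation: [-2.041, -2.387, 0.002]
wrist_force: [0.5, -0.3, -0.5]
gripper_width: 29.2
grip_force: 20.0
time: 10.35
tool_pos: [557.2, 121.8, 110.3]
orientation: [-2.04, -2.388, 0.002]
wrist_force: [-0.1, -0.3, -0.1]
gripper_width: 28.9
grip_force: 20.0
```

```bash
python3 -m creep '[[0,0,0,2,-0.8,-30,1],[0,0,0,0,0,-30,1],[0,0,0,0,0,-16,1],[0,0,0,0,0,0,1],[0,0,0,0,0,0,1],[0,0,0,0,0,0,0.2],[0,0,0,0,0,0,0.2],[0,0,0,0,0,0,0.2],[0,0,0,0,0,0,0.2]]'
python3 -m creep '[[0,0,0,0,0,40,0.2],[0,0,0,0,0,40,0.2],[0,0,0,0,-20,37,0.2],[0,0,0,0,0,0,0.2],[0,0,0,0,0,0,0.2]]'
python3 - <<'E'
from h import *
s=observe(); im=imaging.capture("wrist")[:,:,::-1]
cv2.imwrite("pics/w4.png",cv2.resize(im[0:260,200:400],None,fx=2.3,fy=2.3)); print(s['tool_pos'])
E
```

```text
time: 11.1
tool_pos: [560.2, 121.0, 35.6]
orientation: [2.042, 2.387, 0.0]
wrist_force: [-0.2, -0.8, 0.1]
gripper_width: 36.4
grip_force: 0.0
time: 11.52
tool_pos: [561.4, 101.0, 154.4]
orientation: [2.041, 2.385, 0.005]
wrist_force: [0.2, 0.3, -0.5]
gripper_width: 36.5
grip_force: 0.0
[561.40556481 101.02602695 154.36528616]
```

View pics/w4.png

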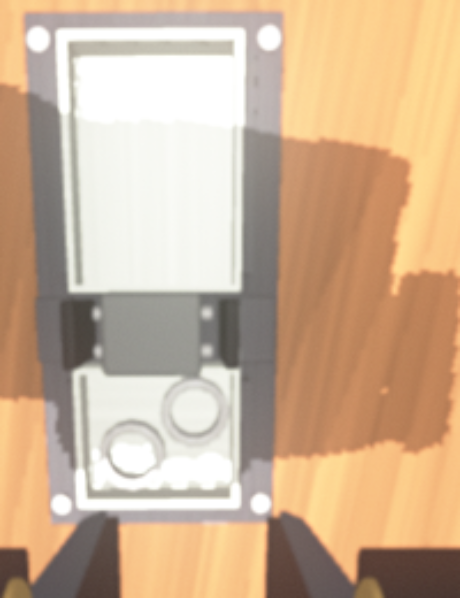

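Both rings lie flat in the short compartment, at crop pixels (132,449) and (195,408). Next is the punch.

```bash
python3 -m creep '[[0,0,-0.0764,-9,-23.4,0,0.4],[0,0,-0.0764,-9,-23.4,0,0.4],[0,0,-0.0764,-9,-23.4,0,0.4],[0,0,-0.0764,-9,-23.4,0,0.4],[0,0,-0.0764,-9,-23.4,0,0.4],[0,0,-0.0764,-9,-23.4,-10,0.4],[0,0,-0.0764,-9,-23.4,-20,0.4],[0,0,-0.0764,-9,-23.4,-20,0.4]]'
python3 -m creep '[[0,0,0,0,0,0,0.4],[0,0,0,0,0,0,0.4],[0,0,0,0,0,0,0.4]]'
python3 - <<'E'
from h import *
s=observe(); im=imaging.capture("wrist")[:,:,::-1]; C=cam("wrist",s); cv2.imwrite("pics/w5.png",im)
A=R.from_rotvec(s['orientation']).as_matrix(); print(s['tool_pos'],np.degrees(np.arctan2(A[1,1],A[0,1])))
hsv=cv2.cvtColor(im,cv2.COLOR_BGR2HSV); m=(hsv[...,1]<70)&(hsv[...,2]>80)
for c in blobs(m,150):
    b=cv2.minAreaRect(c)
    if max(b[1])<170: print(np.round(b[0]),np.round(b[1]),cast(C,[b[0]],7).round(1),cast(C,cv2.boxPoints(b),7).round(1).tolist())
E
```

```text
time: 12.23
tool_pos: [487.2, -86.4, 100.6]
orientation: [-2.668, -1.658, 0.001]
wrist_force: [0.7, -0.5, -0.1]
gripper_width: 27.4
grip_force: 0.0
time: 12.48
tool_pos: [488.0, -85.3, 101.5]
orientation: [-2.664, -1.664, 0.001]
wrist_force: [0.2, -0.2, -0.6]
gripper_width: 27.2
grip_force: 0.0
[487.99526156 -85.33363858 101.4780364 ] -26.02500541362824
[452. 387.] [46. 18.] [[ 562.1 -337.4    7. ]] [[536.4, -337.6, 7.0], [544.0, -315.3, 7.0], [587.4, -337.4, 7.0], [580.6, -360.1, 7.0]]
[520. 392.] [79. 55.] [[ 625.4 -376.5    7. ]] [[576.6, -393.2, 7.0], [597.1, -322.7, 7.0], [672.0, -361.0, 7.0], [655.9, -434.8, 7.0]]
[284. 272.] [ 97. 121.] [[ 461.3 -139.7    7. ]] [[433.4, -73.3, 7.0], [530.8, -120.9, 7.0], [491.7, -212.2, 7.0], [385.4, -160.3, 7.0]]
[347. 216.] [46. 51.] [[ 536.  -116.6    7. ]] [[506.7, -108.8, 7.0], [545.7, -87.2, 7.0], [565.1, -124.3, 7.0], [525.7, -147.6, 7.0]]
[285. 208.] [79. 18.] [[489.2 -85.7   7. ]] [[497.6, -50.9, 7.0], [511.4, -57.6, 7.0], [480.2, -122.8, 7.0], [465.5, -115.6, 7.0]]
[493. 151.] [77. 10.] [[ 670.3 -117.8    7. ]] [[662.3, -83.9, 7.0], [670.1, -83.9, 7.0], [678.9, -153.6, 7.0], [670.6, -153.7, 7.0]]
[520.  32.] [63. 77.] [[717.8 -37.8   7. ]] [[696.9, -3.6, 7.0], [751.7, -29.1, 7.0], [740.0, -73.7, 7.0], [683.0, -46.8, 7.0]]
[233.  22.] [43. 86.] [[518.5  65.9   7. ]] [[496.1, 93.5, 7.0], [554.8, 64.5, 7.0], [541.4, 37.6, 7.0], [481.1, 67.4, 7.0]]
```

View pics/w5.png

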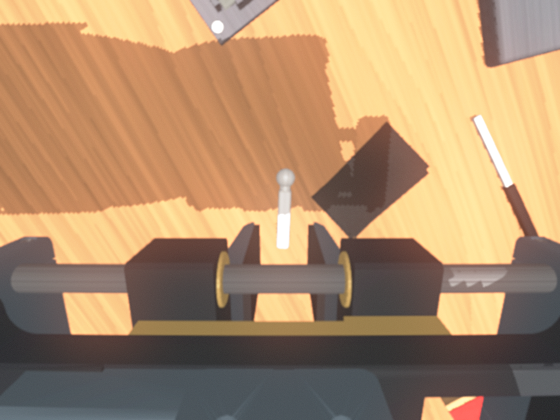

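The punch is at (285,208) and about 72 mm long, well centred between the fingers. A thin black card has a corner at (313,198). I'll grip slightly towards the tail with a narrow opening so the fingers clear it.

```bash
python3 -m creep '[[0,0,0,-1.4,-5.8,-30,0.56],[0,0,0,0,0,-30,0.56],[0,0,0,0,0,-15,0.56],[0,0,0,0,0,0,0.56],[0,0,0,0,0,-10,0.56],[0,0,0,0,0,-8,0.56],[0,0,0,0,0,-5,0.56],[0,0,0,0,0,0,0.56]]' 25
python3 -m creep '[[0,0,0,0,0,0,1],[0,0,0,0,0,0,1],[0,0,0,0,0,0,1],[0,0,0,0,0,0,1],[0,0,0,0,0,0,1]]'
```

```text
time: 13.2
tool_pos: [486.8, -91.4, 3.6]
orientation: [-2.665, -1.663, 0.0]
wrist_force: [-0.3, -0.1, 0.0]
gripper_width: 20.0
grip_force: 0.0
time: 13.62
tool_pos: [487.1, -91.7, 4.3]
orientation: [2.665, 1.663, 0.001]
wrist_force: [0.6, 1.3, 2.8]
gripper_width: 11.1
grip_force: 25.0
```

```bash
python3 -m creep '[[0,0,0,0,0,15,1],[0,0,0,0,0,30,1],[0,0,0,0,0,40,1],[0,0,0,0,0,35,1]]'
python3 -m creep '[[0,0,0.0611,4.3,30,0,1],[0,0,0.0611,4.3,30,0,1],[0,0,0.0611,4.3,30,0,1],[0,0,0.0611,4.3,30,0,1],[0,0,0.0611,4.3,30,0,1],[0,0,0.0611,4.3,30,0,1],[0,0,0.0611,4.3,30,0,1],[0,0,0.0611,4.3,30,0,1],[0,0,0.0611,4.3,30,0,1],[0,0,0.0611,4.3,30,0,1]]'
python3 -m creep '[[0,0,0,0,0,0,1],[0,0,0,0,0,0,1],[0,0,0,0,0,0,1]]'
python3 - <<'E'
from h import *
s=observe(); im=imaging.capture("wrist")[:,:,::-1]; C=cam("wrist",s); cv2.imwrite("pics/w6.png",im)
A=R.from_rotvec(s['orientation']).as_matrix(); print(s['tool_pos'],np.degrees(np.arctan2(A[1,1],A[0,1])))
E
```

```text
time: 13.95
tool_pos: [486.3, -91.5, 125.5]
orientation: [-2.665, -1.662, 0.001]
wrist_force: [0.6, 0.2, -0.2]
gripper_width: 11.0
grip_force: 25.0
time: 14.78
tool_pos: [529.6, 209.9, 124.1]
orientation: [2.038, 2.391, -0.0]
wrist_force: [0.0, -0.6, -0.9]
gripper_width: 10.9
grip_force: 25.0
time: 15.03
tool_pos: [529.3, 208.1, 123.8]
orientation: [-2.042, -2.387, 0.001]
wrist_force: [0.0, -0.6, -0.9]
gripper_width: 10.8
grip_force: 25.0
[529.33552573 208.05004534 123.77171267] 8.907801871260949
```

View pics/w6.png

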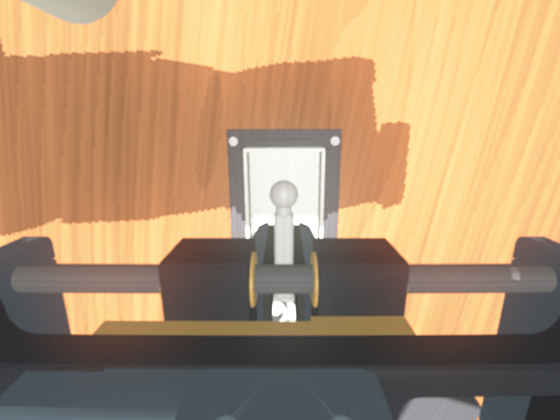

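The punch hangs centred over the long compartment, ball towards the far end (ball at (284,193)). The tray's end rim is at row 148 and its sides are at columns 243 and 326. I'll lower it.

```bash
python3 -m creep '[[0,0,0,1,0,-35,1],[0,0,0,0,0,-35,1],[0,0,0,0,0,-20,1],[0,0,0,0,0,-10,1],[0,0,0,0,0,-6,1],[0,0,0,0,0,-3.5,1],[0,0,0,0,0,0,1]]'
python3 -m creep '[[0,0,0,0,0,0,0.6],[0,0,0,0,0,0,0.6],[0,0,0,0,0,0,0.6],[0,0,0,0,0,0,0.6]]'
```

```text
time: 15.67
tool_pos: [531.2, 208.2, 14.9]
orientation: [2.042, 2.387, 0.001]
wrist_force: [-0.4, 0.6, -0.8]
gripper_width: 10.9
grip_force: 25.0
time: 16.0
tool_pos: [531.2, 208.6, 15.2]
orientation: [2.041, 2.387, 0.001]
wrist_force: [0.5, 0.2, -0.2]
gripper_width: 18.0
grip_force: 0.0
```

Next I'll rise, then move back to view the whole cassette before squeezing the catches.

```bash
python3 -m creep '[[0,0,0,0,0,20,0.6],[0,0,0,0,0,40,0.6],[0,0,0,0,0,40,-0.5],[0,0,0,2.8,-17.8,40,-1],[0,0,0,2.8,-17.8,0,-1],[0,0,0,2.8,-17.8,0,-1],[0,0,0,3,-24,0,-1],[0,0,0,3,-24,0,-1],[0,0,0,0,0,0,-1],[0,0,0,0,0,0,-1]]'
python3 - <<'E'
from h import *
s=observe(); im=imaging.capture("wrist")[:,:,::-1]; C=cam("wrist",s); cv2.imwrite("pics/w7f.png",im)
cv2.imwrite("pics/w7.png",cv2.resize(im[0:260,200:400],None,fx=2.3,fy=2.3))
A=R.from_rotvec(s['orientation']).as_matrix(); print(s['tool_pos'],np.degrees(np.arctan2(A[1,1],A[0,1])))
P=[np.array([539.2,153.5,0])]
a=np.radians(99);u=np.array([np.cos(a),np.sin(a),0]);v=np.array([-u[1],u[0],0]);z=np.array([0,0,1])
Q=[P[0]+x*u+y*v+72*z for x,y in[(15,18),(15,-18),(-15,18),(-15,-18),(12,31),(12,-31),(-12,31),(-12,-31)]]
Q66=[q-6*z for q in Q]
f=lambda p:((p-[200,0])*2.3).round().tolist()
print(f(proj(C,Q)));print(f(proj(C,Q66)))
E
```

```text
time: 16.83
tool_pos: [545.2, 107.1, 152.8]
orientation: [2.044, 2.386, 0.001]
wrist_force: [-0.5, 0.2, -0.2]
gripper_width: 68.8
grip_force: 0.0
[545.1825065  107.13986721 152.81768992] 8.82379534356319
[[143.0, 317.0], [247.0, 317.0], [145.0, 404.0], [246.0, 403.0], [106.0, 326.0], [285.0, 326.0], [108.0, 395.0], [283.0, 395.0]]
[[144.0, 317.0], [246.0, 316.0], [146.0, 401.0], [245.0, 401.0], [108.0, 326.0], [283.0, 325.0], [110.0, 393.0], [281.0, 393.0]]
```

View pics/w7.png

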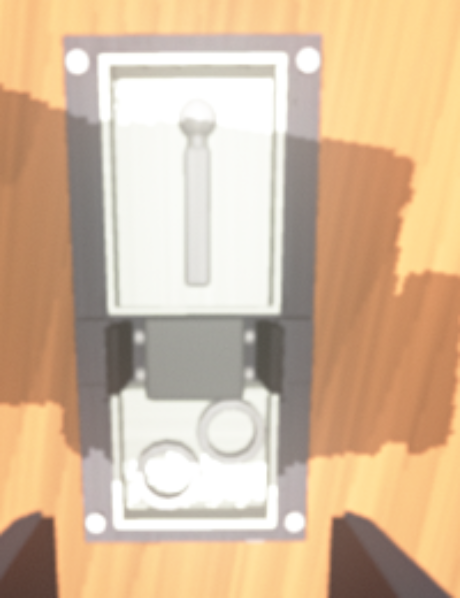

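The punch lies flat along the long compartment and both rings are flat in the short one. The grip block, at crop (147–243, 319–399), matches my origin (539.2,153.5) to within 0.5 mm. I'll move over it, lower and squeeze.

```bash
python3 -m creep '[[0,0,0.003,-3,23.2,0,-1],[0,0,0,-3,23.2,0,-1],[0,0,0,0,0,0,-1],[0,0,0,0,0,-20,-1],[0,0,0,0,0,-35,-1],[0,0,0,0,0,-30,-1],[0,0,0,0,0,-20,-1],[0,0,0,0,0,-9,-1],[0,0,0,0,0,0,-1],[0,0,0,0,0,0,-1]]'
```

```text
time: 17.72
tool_pos: [539.2, 154.7, 38.9]
orientation: [-2.038, -2.391, 0.0]
wrist_force: [0.3, 0.5, 0.7]
gripper_width: 91.0
grip_force: 0.0
```

```bash
python3 -m creep '[[0,0,0,0,-1,0,-0.2],[0,0,0,0,0,0,-0.2],[0,0,0,0,0,0,-0.2],[0,0,0,0,0,0,1],[0,0,0,0,0,0,1],[0,0,0,0,0,0,1],[0,0,0,0,0,0,1],[0,0,0,0,0,0,1],[0,0,0,0,0,0,1]]' 45
```

```text
time: 18.47
tool_pos: [538.8, 153.2, 39.4]
orientation: [-2.038, -2.39, 0.001]
wrist_force: [-9.2, -1.9, 21.7]
gripper_width: 47.8
grip_force: 45.2
```

```bash
python3 -m creep '[[0,0,0,0,0,1,1],[0,0,0,0,0,2,1],[0,0,0,0,0,4,1],[0,0,0,0,0,4,1],[0,0,0,0,0,4,1],[0,0,0,0,0,0,1]]'
```

```text
time: 18.97
tool_pos: [539.5, 153.4, 54.3]
orientation: [2.038, 2.39, 0.001]
wrist_force: [0.6, 0.9, -5.5]
gripper_width: 47.5
grip_force: 44.9
```

The wrist load is -5.5 N, so the whole loaded cassette is being carried. I'll lift the remaining 85 mm.

```bash
python3 -m creep '[[0,0,0,0,0,5,1],[0,0,0,0,0,10,1],[0,0,0,0,0,12,1],[0,0,0,0,0,15,1],[0,0,0,0,0,15,1],[0,0,0,0,0,12,1],[0,0,0,0,0,9,1],[0,0,0,0,0,5,1],[0,0,0,0,0,2,1],[0,0,0,0,0,0,1]]'
python3 -m creep '[[0,0,0,0,0,0,1],[0,0,0,0,0,0,1],[0,0,0,0,0,0,1],[0,0,0,0,0,0,1],[0,0,0,0,0,0,1],[0,0,0,0,0,0,1]]'
python3 - <<'E'
from h import *
im=imaging.capture("scene")[:,:,::-1]; w=imaging.capture("wrist")[:,:,::-1]
a=cv2.resize(im[100:260,220:400],None,fx=2.2,fy=2.2,interpolation=cv2.INTER_CUBIC); b=cv2.resize(w[:352],(396,352))
b=cv2.resize(w,(396,352)); cv2.imwrite("pics/f8.png",np.hstack([a,b])); print(a.shape)
E
```

```text
time: 19.8
tool_pos: [539.0, 153.3, 138.7]
orientation: [2.038, 2.391, 0.0]
wrist_force: [0.0, -0.4, -5.3]
gripper_width: 47.4
grip_force: 44.9
time: 20.3
tool_pos: [539.0, 153.3, 138.3]
orientation: [-2.038, -2.391, 0.0]
wrist_force: [0.4, 0.3, -5.6]
gripper_width: 47.1
grip_force: 44.9
(352, 396, 3)
```

View pics/f8.png

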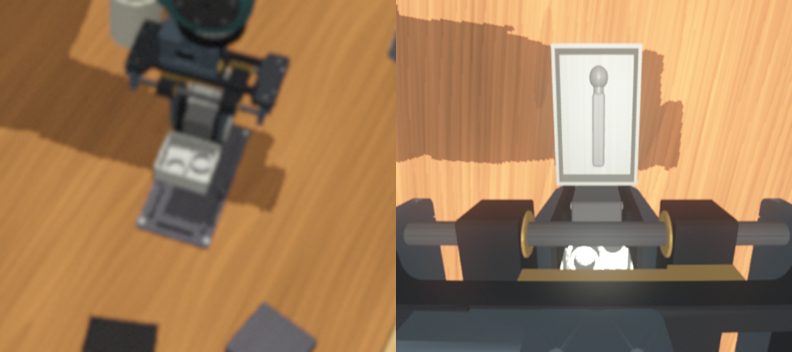

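The cassette hangs level about 99 mm above its seat. The punch is in the long compartment at (598,115) in the composite, and both rings are in the short one at (175,162) and (205,160).

```bash
python3 -c "
from bench import r; print(r.job_done())"
```

```text
the job is handed in; nothing more can be done
None
```

I handed the job in at about 20 s: both rings are in the short compartment, the punch is lying flat in the long one, and the cassette is held level by its squeezed catches about 10 cm above the dock; I saw no contact with anything else on the bench, but did not re-check the bystanders' poses.

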